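# Find the high side of a bowed laminator roller on bench centres

## Robot

A 6-joint arm with a two-finger parallel gripper is mounted at the origin on the work surface. World frame = base frame: x ahead of the robot, y to its left, z up, the work surface at z = 0. Lengths are in mm, angles in rad, forces in N, time in s.
With the tool pointing down it reaches from about 275 to 750 mm from the base axis. Payload 10.2 kg.
Tool frame: the origin (TCP) lies at the very end of the fingers, on their centre line; the grasp point (between the pads) lies 19 mm behind it; x points along the fingers, y is the direction in which the jaws open and shut, and the axes are right-handed (so a half turn about x gives the same grasp; the last joint's range is limited). The gripper opens to 85 mm and grips with 20 to 120 N. Pads are 22 mm wide; open, the fingers measure 114 mm over their backs; the gripper's body (76 mm by 85 mm) begins 54 mm behind the grasp point. The pads swing forward as they close: fully open they stand 13 mm farther back than shut.
Start: joints at [-1.36, 0.313, 1.498, -0, 1.331, -0.223], TCP at [220.657, -476.384, 231.294] pointing down, gripper open.
Joint ranges: [-2.94, 2.94], [-0.97, 2.17], [0.19, 2.56], [-1.23, 4.37], [0.02, 3.11], [-2.88, 2.88]. Speed limits (rad/s): [2.39, 2.39, 3.01, 3.14, 3.14, 3.14].

## Interface

Orientations are given as a unit quaternion [w, x, y, z].
In Python, from rig import ctrl, viewer, finish_job gives the robot as it stands.
- The arm moves only by the tool carry_out, never from a script. Its argument "targets" is a list of rows, each an object of numbers: "x", "y", "z": the shift along the world's x, y, z in m; "ax", "ay", "az": the turn, a rotation vector about the world's x, y, z in rad; "hand": the opening, from -1 (shut) to 1 (fully open). A call has 1 to 5 rows; each row is the pose to reach, as a shift and turn from the pose commanded when the call began; what a row does not reach only later rows make up. A row lasts 1/8 s, in which the tool goes at most 62.5 mm and 10.7 degrees, less where a joint would pass 70% of its speed; a pose out of reach is approached as far as the arm can. A call with a gripper value outside its range is refused whole. The fingers move at their own pace and stop on an object; "grip_force" is the grip in N (left out, the last holds). Time passes only in rows, so rows that repeat a pose let the fingers close. It gives the time, the measured TCP pose, the force and the opening at its end, in the units of the state.
- ctrl.sense(): the state, without advancing time (a new reading comes with each control period).
- viewer.capture(name): name is "scene" or "top"; returns the picture (420x560x3 uint8, blue, green, red); there is no depth.
- viewer.camera_info(name): a dict with "fx", "fy", "cx", "cy" (pixels), "R" (3x3) and "t" (3): a world point X has camera coordinates R X + t. Camera axes: x right, y down, z forward; pixel columns grow to the right and rows downward; lengths in mm; the calibration is good to about 2 mm. A picture is of the moment at which its call begins. camera_info takes no time and is no camera call.
- finish_job(): hands the job in, once; it reports no verdict.
The state is a dict: "time_s": time; "joints": joint angles; "dq": joint speeds; "tau": joint torques, N m; "eef_pos": TCP position; "ee_rot": TCP orientation; "force": force on the tool from outside, world axes, zero at the start; "wrist_torque": the same for the moment, N m; "grip_width": opening from 0.0 (shut) to 1.0 (fully open).
Only numpy, scipy, OpenCV 4.12 (cv2) and the standard library are available. Lean on these libraries where they do the work, as an engineer would, in place of code of your own. Each camera call takes 0.05 s, during which the arm holds its last target. There are 200 camera calls.

## Task

The laminator's roller, set up between the bench centres, is bowed. Slide the gauge gently down by its post knob until its plunger is about half pressed, so that it will ride the roller all the way round without ever bottoming; then turn the roller with the crank, a light grip and no forcing, and leave it with its high side up, the gauge standing at its highest reading, hands off and nothing else disturbed.

Things in the scene. Friction and masses are not known exactly. Their poses are not given: they have to be found in the camera images.
- centres: Grey cast-iron bench centres fixed on the plank: bed 84 x 330 mm, head- and tailstock 45 mm long rising to 127 mm, the black roller between them. Origin: middle of the bed at plank level; its y axis runs along the roller towards the tailstock, x towards the gauge's post (away from the robot), z up.
- roller_axis (a point): Middle of the turning axis, 110 mm above the origin of the centres. The roller, 170 mm long and 24 mm thick, is bowed 3 mm off this axis here, to a side that nobody knows: it bears no fixed relation to the crank. Its top under the gauge comes up to 125 mm over the plank (high side up) and down to 119 mm (high side down) as it turns.
- crank_handle (a point): Centre of the crank's black handle sleeve: 44 mm long, 13 mm thick, along the y axis of the centres, 35 mm from the turning axis, at y = -200 mm in their frame. It spins freely on its pin, so it can stay pinched from above all the way round (lowest point 75 mm up). Turning takes about 5 N here and it stays where left; pinch with about 20 N, never over 30 N.
- spindle (a joint): Turn of the crank, which carries the roller round with it: rad, 0 with the handle straight up, growing as the handle goes from the top towards the x axis of the centres (away from the robot). No stops.
- post_knob (a point): Centre of the round black knob on top of the gauge's sliding post: 22 mm diameter, 30 mm tall, upright, at x = +85 mm, y = 0 in the frame of the centres. Knob, post and gauge move together straight up and down, stiffly (5 to 14 N), and stay where left; pinch with about 20 N, never over 30 N.
- gauge_post (a joint): Height of the gauge's post above its lowest position, m, 0 to 0.055. At 0 the free tip of the plunger would stand 100 mm over the plank.
- plunger (a joint): How far the gauge's sprung plunger is pressed in, m: 0 free, 0.016 bottomed; spring about 1 N. Back-plunger dial gauge, 80 mm round, dial up, over the roller's middle, plunger pointing straight down at the axis. Its hand points along the y axis of the centres (to the tailstock) when free and turns clockwise from above, one turn for 20 mm (1 mm a tick).
- plunger_tip (a point): Lowest point of the plunger's 8 mm ball tip, on the roller's top when it rides there.
- tape_roll: Masking tape roll lying flat, 100 mm diameter, 25 mm tall; bystander. Origin: centre of its underside.
- hole_punch: Chrome two-hole punch, about 105 x 105 x 65 mm; bystander. Origin: centre of its underside.
- marker1: Black marker pen, 132 mm long; bystander. Origin: under its middle.
- marker2: A second such pen, beyond the first; bystander. Origin: under its middle.

How it is judged:
By the outcome, as a careful person would: the job done as asked, in the order asked, and still so for the second after the job is handed in, with the robot touching nothing.
It also fails if it takes over 72 s, if anything falls off the work surface, if the arm or the gripper's body presses on something with over 40 N, if the wrist force passes 120 N, or if a joint passes its speed limit or range.

## Working session

There is one attempt and no reset: what is moved stays moved. The work goes in short steps, Python scripts to look and compute and a tool call to move; the robot and the scene stay as the last step left them, time stands still between calls to the robot, and variables do not carry over. Pictures are saved under pics/ and viewed, about 8 in all and at most 12, crops included, and the job is handed in when it is done.

Besides the shell and the picture viewer there is one more tool, called after "Request:" as name(argument=value, ...), one argument or row to a line, values as JSON. carry_out: Moves the arm, as the interface text tells. Its arguments: {"type":"object","properties":{"targets":{"type":"array"},"grip_force":{"type":"number"}},"required":["targets"]}

```bash
mkdir -p pics; ls; python3 - <<'E'
from rig import ctrl, viewer
import cv2,json
for n in("scene","top"):
    cv2.imwrite(f"pics/{n}0.png",viewer.capture(n))
    i=viewer.camera_info(n);print(n,{k:(v.tolist() if hasattr(v,'tolist') else v) for k,v in i.items()})
print(ctrl.sense())
E
```

```text
pics
scene {'fx': 420.41998529326156, 'fy': 420.41998529326156, 'cx': 285.66989756672285, 'cy': 208.2610398465815, 'R': [[0.18799750940534204, 0.9821665296927223, 0.0024175211979971635], [0.8392947034833587, -0.15937083707149852, -0.5197935522838955], [-0.5101385470263635, 0.0997489059713656, -0.8542884867510194]], 't': [-133.45075403117022, -449.2425085756743, 1551.9815901278764]}
top {'fx': 391.12890631937233, 'fy': 391.12890631937233, 'cx': 283.86191841848745, 'cy': 210.09164864284764, 'R': [[-0.012504249715824986, -0.999841923365786, -0.012640095697810187], [-0.98834648988211, 0.014276394499142782, -0.15154999339431602], [0.151706491874134, 0.010597775252870499, -0.988368770997411]], 't': [26.758557928128656, 639.284757116912, 1217.266651281822]}
{'time_s': 0.1, 'joints': array([-1.36038216e+00,  3.13404538e-01,  1.49834307e+00,  1.15713339e-05,
        1.33103819e+00, -2.23406416e-01]), 'dq': array([ 0.00199191, -0.0011297 , -0.00130603,  0.00154234,  0.00098703,
        0.00219516]), 'tau': array([ 2.07778430e-03, -4.12897861e+01, -2.60140765e+01, -2.20327684e-04,
        3.05416972e-03, -9.24403423e-06]), 'eef_pos': array([ 220.61775292, -476.1404272 ,  230.79373675]), 'ee_rot': array([ 0.15175603,  0.69054399,  0.15259965, -0.69053056]), 'force': array([-0.54296248, -0.42721406, -0.28579338]), 'wrist_torque': array([-0.00199699,  0.04138753,  0.06761556]), 'grip_width': 0.996989795447461}
```

View pics/scene0.png

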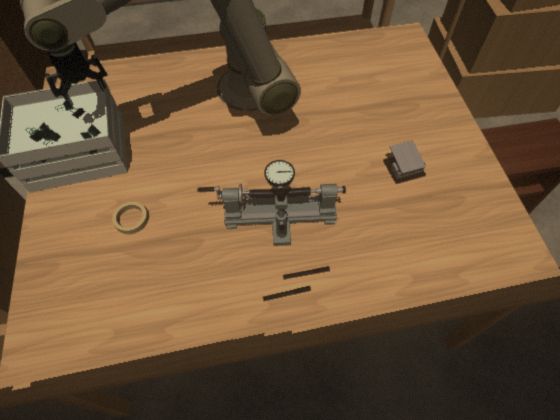

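View pics/top0.png

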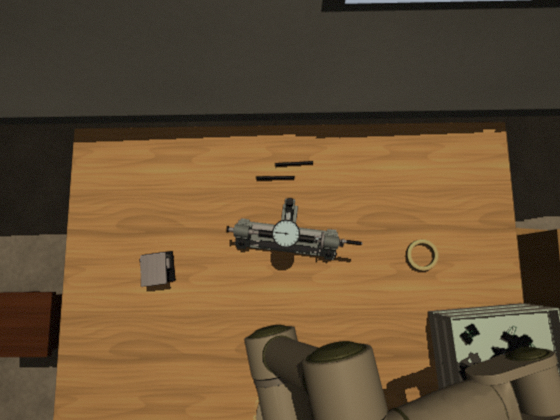

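Both views show the centres mid-table: in scene the crank handle is near (207,189) and the dial near (280,173); in top the handle is near (353,242), the dial at (286,234) and the knob near (290,201). Next I'll zoom in.

```bash
python3 - <<'E'
import cv2,numpy as np
a=cv2.imread("pics/scene0.png")[145:255,190:360];b=cv2.imread("pics/top0.png")[190:270,220:370]
A=cv2.resize(a,(680,440),interpolation=cv2.INTER_CUBIC)
A=cv2.resize(a,None,fx=3,fy=3,interpolation=cv2.INTER_CUBIC);B=cv2.resize(b,None,fx=3.4,fy=3.4,interpolation=cv2.INTER_CUBIC)
c=np.zeros((602,510,3),np.uint8);c[:330]=A;c[330:602]=B[:272,:510]
cv2.imwrite("pics/z0.png",cv2.convertScaleAbs(c[:600],alpha=1.6,beta=15))
E
```

```text
(no output)
```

View pics/z0.png

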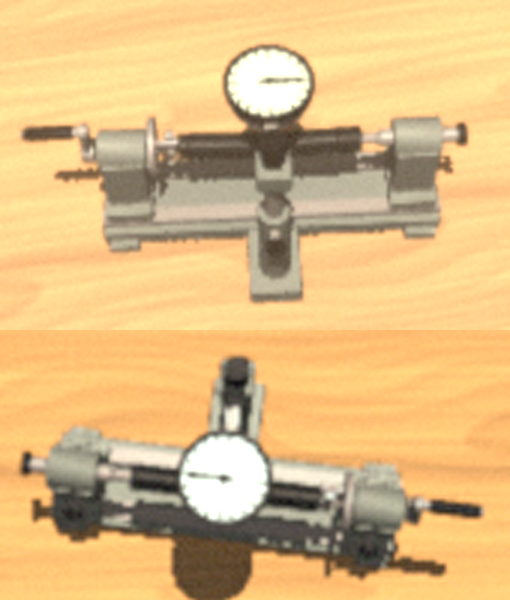

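```bash
cat > h.py <<'E'
import numpy as np, cv2
from rig import ctrl, viewer
def proj(n,P):
    i=viewer.camera_info(n);c=np.asarray(i["R"])@np.atleast_2d(P).T+np.asarray(i["t"]).reshape(3,1)
    return np.c_[i["fx"]*c[0]/c[2]+i["cx"],i["fy"]*c[1]/c[2]+i["cy"]]
def toW(p,L):
    c,s=np.cos(p[2]),np.sin(p[2]);L=np.atleast_2d(L)
    return np.c_[p[0]+c*L[:,0]-s*L[:,1],p[1]+s*L[:,0]+c*L[:,1],L[:,2]]
E
python3 - <<'E'
from h import *
from scipy.optimize import least_squares
S=np.array([[23,133],[73,132],[178,144],[360,138],[268,83],[274,204]])/3+[190,145]
T=(np.array([[480,511],[430,504],[325,496],[131,477],[225,477],[236,364]])-[0,330])/3.4+[220,190]
def L(p):
    hx,hz=35*np.sin(p[3]),110+35*np.cos(p[3])
    return np.array([[hx,-222,hz],[hx,-178,hz],[0,-85,110],[0,85,110],[0,0,p[4]],[85,0,p[5]]])+[0,0,p[6]]
def f(p):
    W=toW(p,L(p));return np.r_[(proj("scene",W)-S).ravel(),(proj("top",W)-T).ravel(),(p[6])/5]
for ph in(0,1.5,3,4.5):
    r=least_squares(f,[500,0,0,ph,200,170,0],loss='soft_l1');print(r.cost,r.x.round(3));
    if ph==0 or r.cost<best.cost:best=r
r=best
print(r.fun[:12].reshape(6,2).round(1).tolist(),r.fun[12:24].reshape(6,2).round(1).tolist())
E
```

```text
8.501102969887562 [ 5.51582e+02  1.18960e+01 -1.29000e-01  3.14410e+01  2.02111e+02
  1.40207e+02 -6.83000e-01]
8.501102969919494 [ 5.51582e+02  1.18960e+01 -1.29000e-01  2.50000e-02  2.02111e+02
  1.40207e+02 -6.83000e-01]
8.501102969869487 [ 5.51582e+02  1.18960e+01 -1.29000e-01  2.50000e-02  2.02111e+02
  1.40207e+02 -6.83000e-01]
8.501102969879785 [ 5.51582e+02  1.18960e+01 -1.29000e-01  2.50000e-02  2.02111e+02
  1.40207e+02 -6.83000e-01]
[[-0.2, 0.0], [-0.6, -0.4], [-0.4, 0.7], [-0.5, -0.3], [-0.4, 0.1], [-0.4, -0.3]] [[-0.3, -0.4], [-0.5, -0.0], [-1.8, -0.1], [-0.1, -0.8], [-0.4, -0.5], [-0.2, 6.7]]
```

```bash
python3 - <<'E'
from h import *
p=[551.6,11.9,-.129]
for z in(140,170,185,200,215,230):
    W=toW(p,[[85,0,z]]);print(z,((proj("scene",W)-[190,145])*3).round(0),((proj("top",W)-[220,190])*3.4+[0,330]).round(0))
a=cv2.imread("pics/scene0.png")[160:235,250:315]
cv2.imwrite("pics/z1.png",cv2.convertScaleAbs(cv2.resize(a,None,fx=8,fy=8,interpolation=cv2.INTER_CUBIC),alpha=2.2,beta=25))
E
```

```text
140 [[273. 203.]] [[235. 387.]]
170 [[272. 185.]] [[235. 381.]]
185 [[272. 176.]] [[235. 378.]]
200 [[272. 166.]] [[235. 375.]]
215 [[272. 157.]] [[235. 372.]]
230 [[272. 147.]] [[235. 369.]]
```

View pics/z1.png

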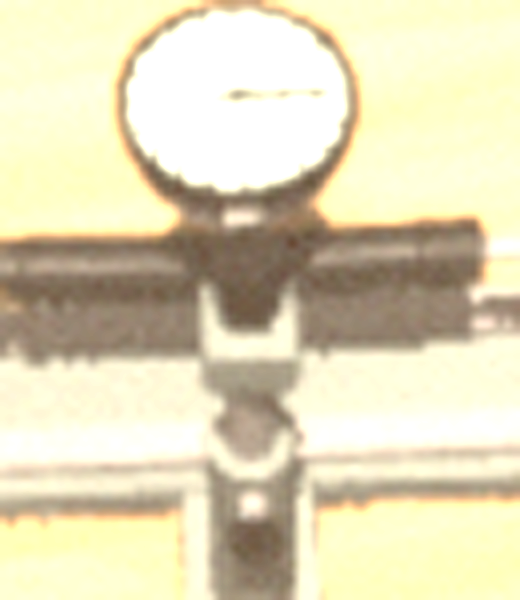

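The knob is the black shape just below the dial, at about scene pixel (280.6,193). The grey ball I used before was a different part, so I'm refitting.

```bash
python3 - <<'E'
from h import *
from scipy.optimize import least_squares
from scipy.spatial.transform import Rotation as Ro
S=np.array([[23,133],[73,132],[178,144],[360,138],[268,83],[272,144]])/3+[190,145]
T=(np.array([[480,511],[430,504],[325,496],[131,477],[225,477],[236,365]])-[0,330])/3.4+[220,190]
def L(p):
    hx,hz=35*np.sin(p[3]),110+35*np.cos(p[3])
    return np.array([[hx,-222,hz],[hx,-178,hz],[0,-85,110],[0,85,110],[0,0,p[4]],[85,0,p[5]]])
def f(p):
    W=toW(p,L(p));return np.r_[(proj("scene",W)-S).ravel(),(proj("top",W)-T).ravel()]
r=least_squares(f,[550,10,-.12,0,200,230],loss='soft_l1');print(r.cost,r.x.round(3))
print(r.fun[:12].reshape(6,2).round(1).tolist(),r.fun[12:24].reshape(6,2).round(1).tolist())
print(toW(r.x,L(r.x)).round(1))
print("handle -207",toW(r.x,[[35*np.sin(r.x[3]),-206,145]]))
s=ctrl.sense();q=s["ee_rot"];R=Ro.from_quat([*q[1:],q[0]]).as_matrix();print(R.round(3))
for n,d in(("knob",r.x[2]+np.pi/2),("crank",r.x[2])):
    a=np.arctan2(R[1,1],R[0,1]);print(n,"az turn",(d-a+np.pi/2)%np.pi-np.pi/2)
E
```

```text
2.975576954310859 [ 5.51438e+02  1.18880e+01 -1.31000e-01  5.00000e-02  2.01264e+02
  2.34588e+02]
[[-0.2, -0.1], [-0.6, -0.5], [-0.4, 0.5], [-0.5, -0.4], [-0.4, 0.1], [-0.2, -0.2]] [[-0.3, -0.4], [-0.5, -0.1], [-1.8, 0.1], [-0.1, -0.9], [-0.4, -0.5], [-0.1, 0.9]]
[[ 524.1 -208.4  145. ]
 [ 529.9 -164.8  145. ]
 [ 540.3  -72.4  110. ]
 [ 562.6   96.2  110. ]
 [ 551.4   11.9  201.3]
 [ 635.7    0.8  234.6]]
handle -207 [[ 526.20951073 -192.56868653  145.        ]]
[[-0.     0.42  -0.907]
 [ 0.001 -0.907 -0.42 ]
 [-1.    -0.001 -0.   ]]
knob az turn -0.5650208445369538
crank az turn 1.0057754822579428
```

Request:
carry_out(
  targets=[
    {"x":0.01,"y":0.01,"z":0.055},
    {"x":0.05,"y":0.05,"z":0.085,"az":-0.14},
    {"x":0.09,"y":0.095,"z":0.1,"az":-0.28},
    {"x":0.13,"y":0.14,"z":0.1,"az":-0.42},
    {"x":0.17,"y":0.185,"z":0.1,"az":-0.565},
  ],
)

```text
invalid input at $.targets[0]: expected keys x, y, z, ax, ay, az, hand
```

Request:
carry_out(
  targets=[
    {"x":0.04,"y":0.045},
    {"x":0.08,"y":0.09},
    {"x":0.12,"y":0.135},
    {"x":0.16,"y":0.18},
    {"x":0.2,"y":0.225},
  ],
)

```text
invalid input at $.targets[0]: expected keys x, y, z, ax, ay, az, hand
```

Request:
carry_out(
  targets=[
    {"x":0.03,"y":0.04},
    {"x":0.045,"y":0.067},
    {"x":0.045,"y":0.067},
  ],
)

```text
invalid input at $.targets[0]: expected keys x, y, z, ax, ay, az, hand
```

Request:
carry_out(
  targets=[
    {"x":0.01,"y":0.01,"z":0.055,"ax":0,"ay":0,"az":0,"hand":1},
    {"x":0.05,"y":0.05,"z":0.085,"ax":0,"ay":0,"az":-0.14,"hand":1},
    {"x":0.09,"y":0.095,"z":0.1,"ax":0,"ay":0,"az":-0.28,"hand":1},
    {"x":0.13,"y":0.14,"z":0.1,"ax":0,"ay":0,"az":-0.42,"hand":1},
    {"x":0.17,"y":0.185,"z":0.1,"ax":0,"ay":0,"az":-0.565,"hand":1},
  ],
  grip_force=20,
)

```text
time_s: 0.72
eef_pos: [391.6, -289.7, 331.3]
ee_rot: [-0.048, 0.705, -0.048, -0.705]
force: [-0.2, -0.4, 0.4]
grip_width: 0.999
```

Request:
carry_out(
  targets=[
    {"x":0.04,"y":0.045,"z":0,"ax":0,"ay":0,"az":0,"hand":1},
    {"x":0.08,"y":0.09,"z":0,"ax":0,"ay":0,"az":0,"hand":1},
    {"x":0.12,"y":0.135,"z":0,"ax":0,"ay":0,"az":0,"hand":1},
    {"x":0.16,"y":0.18,"z":0,"ax":0,"ay":0,"az":0,"hand":1},
    {"x":0.2,"y":0.225,"z":0,"ax":0,"ay":0,"az":0,"hand":1},
  ],
)

```text
time_s: 1.35
eef_pos: [591.7, -64.6, 331.0]
ee_rot: [0.046, -0.705, 0.046, 0.706]
force: [0.6, -0.3, 0.3]
grip_width: 0.998
```

Request:
carry_out(
  targets=[
    {"x":0.03,"y":0.04,"z":0,"ax":0,"ay":0,"az":0,"hand":1},
    {"x":0.045,"y":0.067,"z":0,"ax":0,"ay":0,"az":0,"hand":1},
    {"x":0.045,"y":0.067,"z":0,"ax":0,"ay":0,"az":0,"hand":1},
  ],
)

```text
time_s: 1.72
eef_pos: [636.1, 2.4, 330.2]
ee_rot: [0.045, -0.705, 0.045, 0.706]
force: [0.6, -0.2, -0.1]
grip_width: 1.001
```

Request:
carry_out(
  targets=[
    {"x":0,"y":-0.001,"z":-0.04,"ax":0,"ay":0,"az":0,"hand":1},
    {"x":0,"y":-0.001,"z":-0.07,"ax":0,"ay":0,"az":0,"hand":1},
    {"x":0,"y":-0.001,"z":-0.1,"ax":0,"ay":0,"az":0,"hand":1},
    {"x":0,"y":-0.001,"z":-0.115,"ax":0,"ay":0,"az":0,"hand":1},
    {"x":0,"y":-0.001,"z":-0.125,"ax":0,"ay":0,"az":0,"hand":1},
  ],
)

```text
time_s: 2.35
eef_pos: [635.6, -1.0, 206.2]
ee_rot: [-0.047, 0.706, -0.047, -0.705]
force: [-0.8, 0.4, 0.2]
grip_width: 0.999
```

```bash
python3 - <<'E'
from h import *
a=viewer.capture("scene")[120:240,200:360];b=viewer.capture("top")[170:260,220:360]
A=cv2.resize(a,None,fx=4,fy=4,interpolation=cv2.INTER_CUBIC)
cv2.imwrite("pics/k0.png",cv2.convertScaleAbs(A,alpha=2,beta=20))
E
```

```text
(no output)
```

View pics/k0.png

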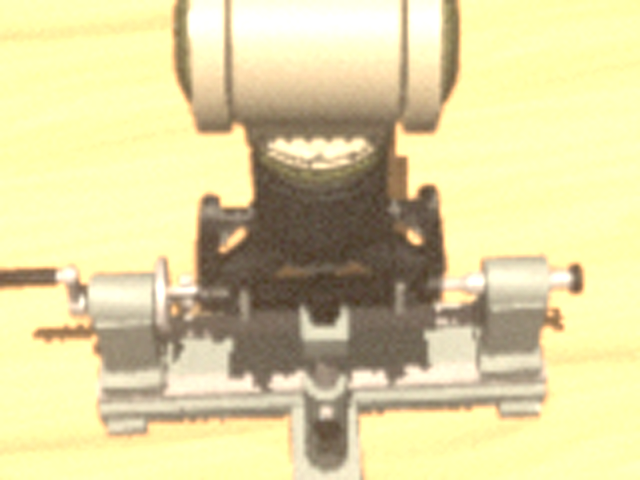

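The knob sits centred between the open fingers: knob at (322,300) in this crop, pads at about 245 and 400. Now closing.

Request:
carry_out(
  targets=[
    {"x":0,"y":0,"z":-0.002,"ax":0,"ay":0,"az":0,"hand":-1},
    {"x":0,"y":0,"z":-0.002,"ax":0,"ay":0,"az":0,"hand":-1},
    {"x":0,"y":0,"z":-0.002,"ax":0,"ay":0,"az":0,"hand":-1},
    {"x":0,"y":0,"z":-0.002,"ax":0,"ay":0,"az":0,"hand":-1},
    {"x":0,"y":0,"z":-0.002,"ax":0,"ay":0,"az":0,"hand":-1},
  ],
  grip_force=20,
)

```text
time_s: 3.08
eef_pos: [636.0, 0.7, 205.0]
ee_rot: [-0.047, 0.706, -0.046, -0.705]
force: [0.2, 5.6, 2.2]
grip_width: 0.251
```

Request:
carry_out(
  targets=[
    {"x":0,"y":0.0015,"z":-0.002,"ax":0,"ay":0,"az":0,"hand":-1},
    {"x":0,"y":0.0015,"z":-0.004,"ax":0,"ay":0,"az":0,"hand":-1},
    {"x":0,"y":0.0015,"z":-0.006,"ax":0,"ay":0,"az":0,"hand":-1},
    {"x":0,"y":0.0015,"z":-0.008,"ax":0,"ay":0,"az":0,"hand":-1},
    {"x":0,"y":0.0015,"z":-0.01,"ax":0,"ay":0,"az":0,"hand":-1},
  ],
)

```text
time_s: 3.7
eef_pos: [636.0, 0.7, 194.3]
ee_rot: [-0.046, 0.706, -0.047, -0.705]
force: [4.1, -4.6, 4.8]
grip_width: 0.25
```

Request:
carry_out(
  targets=[
    {"x":0,"y":-0.0007,"z":0,"ax":0,"ay":0,"az":0,"hand":1},
    {"x":0,"y":-0.0007,"z":0,"ax":0,"ay":0,"az":0,"hand":1},
    {"x":0,"y":-0.0007,"z":0.03,"ax":0,"ay":0,"az":0,"hand":1},
    {"x":0,"y":0.02,"z":0.07,"ax":0,"ay":0,"az":0,"hand":1},
    {"x":0,"y":0.07,"z":0.09,"ax":0,"ay":0,"az":0,"hand":1},
  ],
)

```text
time_s: 4.32
eef_pos: [635.8, 70.7, 286.1]
ee_rot: [-0.047, 0.706, -0.047, -0.705]
force: [-0.1, 1.0, -0.0]
grip_width: 1.002
```

Request:
carry_out(
  targets=[
    {"x":0,"y":0.05,"z":0,"ax":0,"ay":0,"az":0,"hand":1},
    {"x":0,"y":0.05,"z":0,"ax":0,"ay":0,"az":0,"hand":1},
  ],
)

```text
time_s: 4.58
eef_pos: [634.9, 124.5, 283.8]
ee_rot: [0.045, -0.705, 0.045, 0.706]
force: [-0.5, -0.4, -0.6]
grip_width: 1.002
```

```bash
python3 - <<'E'
from h import *
g=viewer.capture("scene");cv2.imwrite("pics/s2.png",g)
A=cv2.resize(g[140:240,220:340],None,fx=5,fy=5,interpolation=cv2.INTER_CUBIC)
cv2.imwrite("pics/k1.png",cv2.convertScaleAbs(A,alpha=1.5,beta=0))
E
```

```text
(no output)
```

View pics/k1.png

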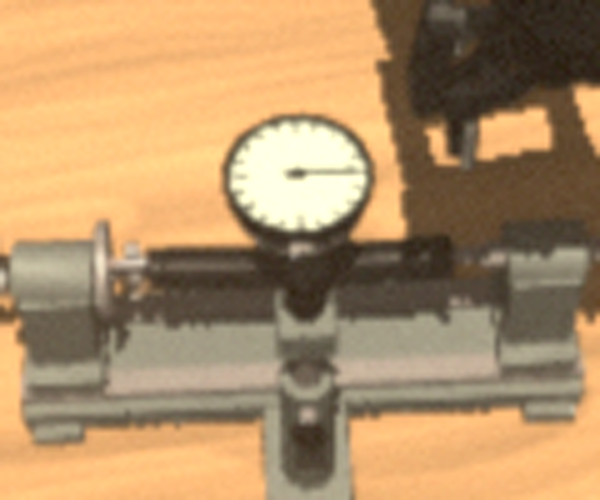

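```bash
cat >> h.py <<'E'
P=[551.4,11.9,-.131]
def dial(g,z=195,save=None):
    """press (mm) from the scene picture; dial face at height z"""
    c0=proj("scene",toW(P,[[0,0,z]]))[0]
    m=np.zeros(g.shape[:2],np.uint8);cv2.circle(m,tuple(int(round(v)) for v in c0),15,255,-1)
    k=((g.min(2)>0.62*np.percentile(g.min(2)[m>0],80))&(m>0)).astype(np.uint8)
    n,lab,st,ce=cv2.connectedComponentsWithStats(k);j=1+np.argmax(st[1:,4])
    ct=max(cv2.findContours((lab==j).astype(np.uint8),cv2.RETR_EXTERNAL,cv2.CHAIN_APPROX_NONE)[0],key=len)
    c=cv2.fitEllipse(cv2.convexHull(ct))[0]
    J=(proj("scene",toW(P,[[10,0,z],[0,10,z]]))-c0)/10
    big=cv2.cvtColor(g,cv2.COLOR_BGR2GRAY).astype(np.float32)
    a=np.radians(np.arange(0,360,1.));rr=np.arange(7,26,1.)
    X=np.array(c)+rr[None,:,None]*(np.sin(a)[:,None,None]*J[0]+np.cos(a)[:,None,None]*J[1])
    v=cv2.remap(big,X[...,0].astype(np.float32),X[...,1].astype(np.float32),cv2.INTER_CUBIC).mean(1)
    d=np.clip(np.percentile(v,60)-v,0,None)
    i=np.argmax(np.convolve(np.r_[d[-7:],d,d[:7]],np.ones(15),'valid'));o=np.arange(-14,15)
    w=d[(i+o)%360]**2;ang=i+(w*o).sum()/w.sum()
    return round(((ang+90)%360-90)/18,2),np.round(c,2),np.round(c0,1)
E
python3 - <<'E'
from h import *
print(dial(cv2.imread("pics/scene0.png"),201)); print(dial(cv2.imread("pics/s2.png"),191))
E
```

```text
(np.float64(-0.38), array([279.05, 172.11]), array([278.9, 172.8]))
(np.float64(-0.34), array([279.2 , 174.66]), array([279., 175.]))
```

Request:
carry_out(
  targets=[
    {"x":0.0005,"y":-0.06,"z":0,"ax":0,"ay":0,"az":0,"hand":1},
    {"x":0.0005,"y":-0.1,"z":0,"ax":0,"ay":0,"az":0,"hand":1},
    {"x":0.0005,"y":-0.12,"z":-0.02,"ax":0,"ay":0,"az":0,"hand":1},
    {"x":0.0005,"y":-0.1205,"z":-0.06,"ax":0,"ay":0,"az":0,"hand":1},
    {"x":0.0005,"y":-0.1205,"z":-0.09,"ax":0,"ay":0,"az":0,"hand":1},
  ],
)

```text
time_s: 5.25
eef_pos: [635.4, -1.1, 192.2]
ee_rot: [0.047, -0.705, 0.047, 0.706]
force: [0.7, -0.2, 0.0]
grip_width: 1.0
```

Request:
carry_out(
  targets=[
    {"x":0,"y":0,"z":0,"ax":0,"ay":0,"az":0,"hand":-1},
    {"x":0,"y":0,"z":0,"ax":0,"ay":0,"az":0,"hand":-1},
    {"x":0,"y":0,"z":0,"ax":0,"ay":0,"az":0,"hand":-1},
    {"x":0,"y":0,"z":0,"ax":0,"ay":0,"az":0,"hand":-1},
    {"x":0,"y":0,"z":0,"ax":0,"ay":0,"az":0,"hand":-1},
  ],
  grip_force=20,
)

```text
time_s: 5.88
eef_pos: [636.5, 0.6, 195.4]
ee_rot: [-0.046, 0.706, -0.046, -0.705]
force: [-0.2, 0.0, 4.4]
grip_width: 0.247
```

Request:
carry_out(
  targets=[
    {"x":0,"y":0,"z":-0.002,"ax":0,"ay":0,"az":0,"hand":-1},
    {"x":0,"y":0,"z":-0.004,"ax":0,"ay":0,"az":0,"hand":-1},
    {"x":0,"y":0,"z":-0.006,"ax":0,"ay":0,"az":0,"hand":-1},
    {"x":0,"y":0,"z":-0.008,"ax":0,"ay":0,"az":0,"hand":-1},
  ],
)

```text
time_s: 6.38
eef_pos: [636.5, 0.6, 186.3]
ee_rot: [-0.046, 0.706, -0.046, -0.705]
force: [4.0, 0.2, 5.8]
grip_width: 0.247
```

Request:
carry_out(
  targets=[
    {"x":0,"y":0,"z":0,"ax":0,"ay":0,"az":0,"hand":1},
    {"x":0,"y":0,"z":0,"ax":0,"ay":0,"az":0,"hand":1},
    {"x":0,"y":0,"z":0.03,"ax":0,"ay":0,"az":0,"hand":1},
    {"x":0,"y":0.02,"z":0.07,"ax":0,"ay":0,"az":0,"hand":1},
    {"x":0,"y":0.07,"z":0.09,"ax":0,"ay":0,"az":0,"hand":1},
  ],
)

```text
time_s: 7.0
eef_pos: [636.4, 69.8, 278.1]
ee_rot: [-0.047, 0.706, -0.048, -0.705]
force: [0.5, -0.3, 0.6]
grip_width: 1.001
```

Request:
carry_out(
  targets=[
    {"x":0,"y":0.05,"z":0,"ax":0,"ay":0,"az":0,"hand":1},
    {"x":0,"y":0.05,"z":0,"ax":0,"ay":0,"az":0,"hand":1},
  ],
)

```text
time_s: 7.25
eef_pos: [635.5, 123.7, 275.9]
ee_rot: [0.045, -0.705, 0.045, 0.706]
force: [-0.2, -0.4, -0.1]
grip_width: 0.999
```

```bash
python3 - <<'E'
from h import *
g=viewer.capture("scene");cv2.imwrite("pics/s3.png",g);print(dial(g,183))
E
```

```text
(np.float64(-0.24), array([279.07, 176.69]), array([279. , 176.8]))
```

Request:
carry_out(
  targets=[
    {"x":0,"y":-0.06,"z":0,"ax":0,"ay":0,"az":0,"hand":1},
    {"x":0,"y":-0.1,"z":0,"ax":0,"ay":0,"az":0,"hand":1},
    {"x":0,"y":-0.12,"z":-0.02,"ax":0,"ay":0,"az":0,"hand":1},
    {"x":0,"y":-0.12,"z":-0.06,"ax":0,"ay":0,"az":0,"hand":1},
    {"x":0,"y":-0.12,"z":-0.09,"ax":0,"ay":0,"az":0,"hand":1},
  ],
)

```text
time_s: 7.92
eef_pos: [635.4, -1.2, 184.3]
ee_rot: [0.047, -0.705, 0.047, 0.706]
force: [1.0, -0.9, 0.6]
grip_width: 1.0
```

Request:
carry_out(
  targets=[
    {"x":0,"y":0,"z":0,"ax":0,"ay":0,"az":0,"hand":-1},
    {"x":0,"y":0,"z":0,"ax":0,"ay":0,"az":0,"hand":-1},
    {"x":0,"y":0,"z":0,"ax":0,"ay":0,"az":0,"hand":-1},
    {"x":0,"y":0,"z":0,"ax":0,"ay":0,"az":0,"hand":-1},
    {"x":0,"y":0,"z":0,"ax":0,"ay":0,"az":0,"hand":-1},
  ],
)

```text
time_s: 8.55
eef_pos: [636.6, 0.6, 187.4]
ee_rot: [-0.046, 0.706, -0.046, -0.705]
force: [1.0, 0.0, 4.3]
grip_width: 0.247
```

Request:
carry_out(
  targets=[
    {"x":0,"y":0,"z":-0.002,"ax":0,"ay":0,"az":0,"hand":-1},
    {"x":0,"y":0,"z":-0.004,"ax":0,"ay":0,"az":0,"hand":-1},
    {"x":0,"y":0,"z":-0.006,"ax":0,"ay":0,"az":0,"hand":-1},
    {"x":0,"y":0,"z":-0.008,"ax":0,"ay":0,"az":0,"hand":-1},
  ],
)

```text
time_s: 9.05
eef_pos: [636.6, 0.6, 179.3]
ee_rot: [-0.046, 0.706, -0.046, -0.705]
force: [-1.3, 0.1, 6.2]
grip_width: 0.249
```

Request:
carry_out(
  targets=[
    {"x":0,"y":0,"z":0,"ax":0,"ay":0,"az":0,"hand":1},
    {"x":0,"y":0,"z":0,"ax":0,"ay":0,"az":0,"hand":1},
    {"x":0,"y":0,"z":0.03,"ax":0,"ay":0,"az":0,"hand":1},
    {"x":0,"y":0.02,"z":0.07,"ax":0,"ay":0,"az":0,"hand":1},
    {"x":0,"y":0.07,"z":0.09,"ax":0,"ay":0,"az":0,"hand":1},
  ],
)

```text
time_s: 9.68
eef_pos: [636.6, 69.9, 270.4]
ee_rot: [-0.047, 0.706, -0.048, -0.705]
force: [0.7, 0.4, -0.8]
grip_width: 1.002
```

Request:
carry_out(
  targets=[
    {"x":0,"y":0.05,"z":0,"ax":0,"ay":0,"az":0,"hand":1},
    {"x":0,"y":0.05,"z":0,"ax":0,"ay":0,"az":0,"hand":1},
  ],
)

```text
time_s: 9.93
eef_pos: [635.7, 123.7, 268.1]
ee_rot: [0.045, -0.706, 0.045, 0.706]
force: [0.5, -0.9, -1.0]
grip_width: 1.003
```

```bash
python3 - <<'E'
from h import *
g=viewer.capture("scene");cv2.imwrite("pics/s4.png",g);print(dial(g,175))
E
```

```text
(np.float64(8.63), array([279.22, 178.54]), array([279. , 178.6]))
```

```bash
python3 - <<'E'
from h import *
g=[cv2.resize(cv2.imread(f"pics/{n}.png")[158:218,240:320],None,fx=5,fy=5,interpolation=cv2.INTER_CUBIC) for n in("s3","s4")]
cv2.imwrite("pics/k2.png",cv2.convertScaleAbs(np.hstack(g),alpha=1.4))
E
```

```text
(no output)
```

View pics/k2.png

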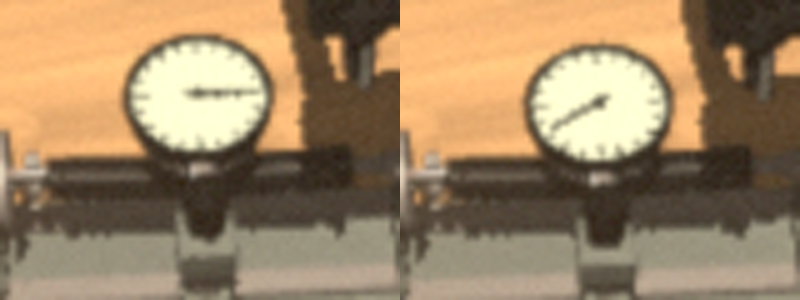

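The hand in the right image points left and down, and the reading is about 8.7 mm, so the plunger is about half pressed. Worst case once the roller turns is about 15 mm, below the 16 mm stop. Next is the crank.

```bash
python3 -c "
from rig import ctrl
print(ctrl.sense()['joints'].round(3))"
```

```text
[ 0.009  0.579  1.008 -0.     1.555  1.708]
```

Request:
carry_out(
  targets=[
    {"x":-0.01,"y":-0.03,"z":0.02,"ax":0,"ay":0,"az":0.16,"hand":1},
    {"x":-0.02,"y":-0.065,"z":0.02,"ax":0,"ay":0,"az":0.32,"hand":1},
    {"x":-0.03,"y":-0.1,"z":0.02,"ax":0,"ay":0,"az":0.48,"hand":1},
    {"x":-0.04,"y":-0.135,"z":0.02,"ax":0,"ay":0,"az":0.64,"hand":1},
    {"x":-0.055,"y":-0.17,"z":0.02,"ax":0,"ay":0,"az":0.8,"hand":1},
  ],
)

```text
time_s: 10.6
eef_pos: [580.4, -51.9, 287.9]
ee_rot: [-0.233, -0.667, -0.233, 0.668]
force: [0.2, 0.2, 0.0]
grip_width: 1.001
```

Request:
carry_out(
  targets=[
    {"x":-0.01,"y":-0.03,"z":-0.01,"ax":0,"ay":0,"az":0.16,"hand":1},
    {"x":-0.02,"y":-0.06,"z":-0.03,"ax":0,"ay":0,"az":0.32,"hand":1},
    {"x":-0.03,"y":-0.09,"z":-0.04,"ax":0,"ay":0,"az":0.48,"hand":1},
    {"x":-0.04,"y":-0.12,"z":-0.04,"ax":0,"ay":0,"az":0.64,"hand":1},
    {"x":-0.0545,"y":-0.147,"z":-0.04,"ax":0,"ay":0,"az":0.771,"hand":1},
  ],
)

```text
time_s: 11.22
eef_pos: [525.6, -198.6, 247.9]
ee_rot: [-0.467, -0.531, -0.467, 0.531]
force: [0.4, -0.7, 0.5]
grip_width: 1.001
```

Request:
carry_out(
  targets=[
    {"x":0,"y":0,"z":0,"ax":0,"ay":0,"az":0,"hand":1},
  ],
)

```text
time_s: 11.35
eef_pos: [525.4, -198.8, 248.1]
ee_rot: [-0.465, -0.532, -0.465, 0.533]
force: [0.1, 1.8, -0.2]
grip_width: 1.0
```

```bash
python3 - <<'E'
from h import *
from scipy.spatial.transform import Rotation as Ro
s=ctrl.sense();q=s["ee_rot"];R=Ro.from_quat([*q[1:],q[0]]).as_matrix()
print(s["eef_pos"].round(1),np.arctan2(R[1,1],R[0,1]).round(3),R[:,0].round(3))
g=viewer.capture("scene");print(dial(g,175))
E
```

```text
[ 525.4 -198.8  248.1] -0.135 [-0.001 -0.    -1.   ]
(np.float64(8.62), array([279.19, 178.53]), array([279. , 178.6]))
```

Request:
carry_out(
  targets=[
    {"x":0.001,"y":0.005,"z":-0.04,"ax":0,"ay":0,"az":0,"hand":1},
    {"x":0.001,"y":0.005,"z":-0.075,"ax":0,"ay":0,"az":0,"hand":1},
    {"x":0.001,"y":0.005,"z":-0.1,"ax":0,"ay":0,"az":0,"hand":1},
    {"x":0.001,"y":0.005,"z":-0.115,"ax":0,"ay":0,"az":0,"hand":1},
    {"x":0.001,"y":0.005,"z":-0.12,"ax":0,"ay":0,"az":0,"hand":1},
  ],
)

```text
time_s: 12.02
eef_pos: [527.7, -191.1, 127.9]
ee_rot: [-0.466, -0.532, -0.466, 0.532]
force: [-0.3, 0.5, 0.6]
grip_width: 1.002
```

```bash
python3 - <<'E'
from h import *
g=viewer.capture("scene")
A=cv2.resize(g[140:240,150:300],None,fx=5,fy=5,interpolation=cv2.INTER_CUBIC)
cv2.imwrite("pics/k3.png",cv2.convertScaleAbs(A,alpha=1.7,beta=10))
E
```

```text
(no output)
```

View pics/k3.png

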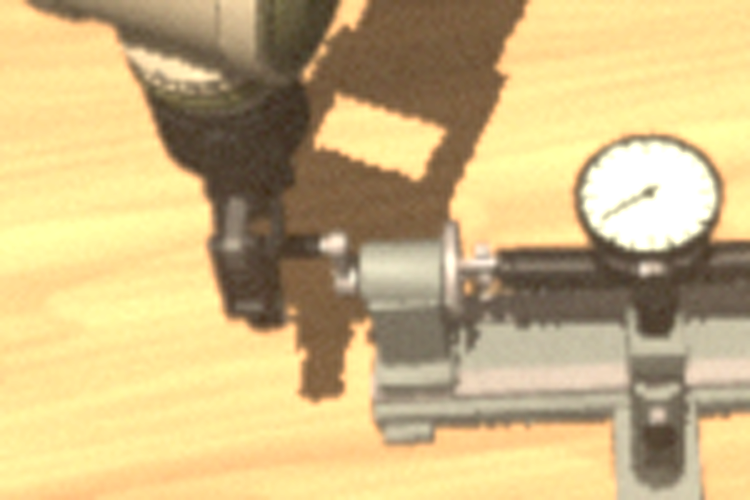

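The gripper straddles the handle near (260,250) and the dial is in full view. Closing.

Request:
carry_out(
  targets=[
    {"x":0,"y":0,"z":0,"ax":0,"ay":0,"az":0,"hand":-1},
    {"x":0,"y":0,"z":0,"ax":0,"ay":0,"az":0,"hand":-1},
    {"x":0,"y":0,"z":0,"ax":0,"ay":0,"az":0,"hand":-1},
    {"x":0,"y":0,"z":0,"ax":0,"ay":0,"az":0,"hand":-1},
    {"x":0,"y":0,"z":0,"ax":0,"ay":0,"az":0,"hand":-1},
  ],
  grip_force=20,
)

```text
time_s: 12.7
eef_pos: [527.6, -191.4, 128.5]
ee_rot: [-0.466, -0.532, -0.466, 0.532]
force: [-1.5, 0.5, 1.8]
grip_width: 0.143
```

```bash
python3 - <<'E'
from h import *
g=viewer.capture("scene");print(dial(g,175),ctrl.sense()["wrist_torque"])
E
```

```text
(np.float64(8.67), array([279.25, 178.62]), array([279. , 178.6])) [-0.0055842   0.24683414 -0.07496928]
```

```bash
cat >> h.py <<'E'
def tab(a,b,n=5):
    th=np.linspace(a,b,n+1);X=35*(np.sin(th)-np.sin(a));Z=35*(np.cos(th)-np.cos(a))
    for x,z in zip(X[1:],Z[1:]):print("  %.4f %.4f %.4f"%(x*.9914e-3,-x*.1306e-3,z*1e-3))
E
python3 - <<'E'
from h import *
for k in range(3):
    print(k);tab(.07+k*np.pi/3,.07+(k+1)*np.pi/3)
E
```

```text
0
  0.0071 -0.0009 -0.0013
  0.0139 -0.0018 -0.0040
  0.0199 -0.0026 -0.0081
  0.0249 -0.0033 -0.0134
  0.0288 -0.0038 -0.0196
1
  0.0025 -0.0003 -0.0069
  0.0035 -0.0005 -0.0141
  0.0030 -0.0004 -0.0214
  0.0010 -0.0001 -0.0285
  -0.0024 0.0003 -0.0349
2
  -0.0047 0.0006 -0.0056
  -0.0104 0.0014 -0.0101
  -0.0169 0.0022 -0.0133
  -0.0239 0.0032 -0.0151
  -0.0312 0.0041 -0.0153
```

Request:
carry_out(
  targets=[
    {"x":0.0071,"y":-0.0009,"z":-0.0013,"ax":0,"ay":0,"az":0,"hand":-1},
    {"x":0.0139,"y":-0.0018,"z":-0.004,"ax":0,"ay":0,"az":0,"hand":-1},
    {"x":0.0199,"y":-0.0026,"z":-0.0081,"ax":0,"ay":0,"az":0,"hand":-1},
    {"x":0.0249,"y":-0.0033,"z":-0.0134,"ax":0,"ay":0,"az":0,"hand":-1},
    {"x":0.0288,"y":-0.0038,"z":-0.0196,"ax":0,"ay":0,"az":0,"hand":-1},
  ],
)

```text
time_s: 13.38
eef_pos: [556.0, -195.2, 108.1]
ee_rot: [-0.466, -0.531, -0.467, 0.532]
force: [-8.8, -0.6, 2.0]
grip_width: 0.148
```

```bash
python3 - <<'E'
from h import *
g=viewer.capture("scene");s=ctrl.sense();print(dial(g,175),s["eef_pos"].round(1),s["force"].round(1))
E
```

```text
(np.float64(9.59), array([279.24, 178.54]), array([279. , 178.6])) [ 556.1 -195.3  107.3] [-3.2 -1.4  2.2]
```

Request:
carry_out(
  targets=[
    {"x":0.0025,"y":-0.0003,"z":-0.0069,"ax":0,"ay":0,"az":0,"hand":-1},
    {"x":0.0035,"y":-0.0005,"z":-0.0141,"ax":0,"ay":0,"az":0,"hand":-1},
    {"x":0.003,"y":-0.0004,"z":-0.0214,"ax":0,"ay":0,"az":0,"hand":-1},
    {"x":0.001,"y":-0.0001,"z":-0.0285,"ax":0,"ay":0,"az":0,"hand":-1},
    {"x":-0.0024,"y":0.0003,"z":-0.0349,"ax":0,"ay":0,"az":0,"hand":-1},
  ],
)

```text
time_s: 14.05
eef_pos: [553.5, -195.0, 74.2]
ee_rot: [-0.466, -0.531, -0.467, 0.532]
force: [-10.7, 1.2, 13.8]
grip_width: 0.146
```

```bash
python3 - <<'E'
from h import *
g=viewer.capture("scene");s=ctrl.sense();print(dial(g,175),s["eef_pos"].round(1),s["force"].round(1))
E
```

```text
(np.float64(12.34), array([279.26, 178.57]), array([279. , 178.6])) [ 552.9 -194.8   73.5] [-8.8 -0.8  8.8]
```

Request:
carry_out(
  targets=[
    {"x":-0.0047,"y":0.0006,"z":-0.0056,"ax":0,"ay":0,"az":0,"hand":-1},
    {"x":-0.0104,"y":0.0014,"z":-0.0101,"ax":0,"ay":0,"az":0,"hand":-1},
    {"x":-0.0169,"y":0.0022,"z":-0.0133,"ax":0,"ay":0,"az":0,"hand":-1},
    {"x":-0.0239,"y":0.0032,"z":-0.0151,"ax":0,"ay":0,"az":0,"hand":-1},
    {"x":-0.0312,"y":0.0041,"z":-0.0153,"ax":0,"ay":0,"az":0,"hand":-1},
  ],
)

```text
time_s: 14.72
eef_pos: [524.2, -191.0, 58.7]
ee_rot: [0.467, 0.533, 0.465, -0.531]
force: [6.5, -0.4, -0.8]
grip_width: 0.144
```

```bash
python3 - <<'E'
from h import *
g=viewer.capture("scene");s=ctrl.sense();print(dial(g,175),s["eef_pos"].round(1),s["force"].round(1))
tab(.07+np.pi,.07+4*np.pi/3)
E
```

```text
(np.float64(14.32), array([279.22, 178.59]), array([279. , 178.6])) [ 523.3 -190.9   58.7] [2.8 0.5 1.7]
  -0.0071 0.0009 0.0013
  -0.0139 0.0018 0.0040
  -0.0199 0.0026 0.0081
  -0.0249 0.0033 0.0134
  -0.0288 0.0038 0.0196
```

Request:
carry_out(
  targets=[
    {"x":-0.0071,"y":0.0009,"z":0.0013,"ax":0,"ay":0,"az":0,"hand":-1},
    {"x":-0.0139,"y":0.0018,"z":0.004,"ax":0,"ay":0,"az":0,"hand":-1},
    {"x":-0.0199,"y":0.0026,"z":0.0081,"ax":0,"ay":0,"az":0,"hand":-1},
    {"x":-0.0249,"y":0.0033,"z":0.0134,"ax":0,"ay":0,"az":0,"hand":-1},
    {"x":-0.0288,"y":0.0038,"z":0.0196,"ax":0,"ay":0,"az":0,"hand":-1},
  ],
)

```text
time_s: 15.4
eef_pos: [493.2, -186.7, 78.1]
ee_rot: [-0.466, -0.531, -0.467, 0.532]
force: [0.3, -0.4, -6.9]
grip_width: 0.147
```

```bash
python3 - <<'E'
from h import *
g=viewer.capture("scene");s=ctrl.sense();print(dial(g,175),s["eef_pos"].round(1),s["force"].round(1))
E=np.array([[527.6,-191.4,128.5],[556.1,-195.3,107.3],[552.9,-194.8,73.5],[523.3,-190.9,58.7],s["eef_pos"]])
p=np.array([8.67,9.59,12.34,14.32,dial(g,175)[0]])
lx=(E[:,:2]-P[:2])@[np.cos(P[2]),np.sin(P[2])];z=E[:,2]
# circle fit
A=np.c_[2*lx,2*z,np.ones(5)];c=np.linalg.lstsq(A,lx**2+z**2,rcond=None)[0];print("circle",c[:2],np.sqrt(c[2]+c[0]**2+c[1]**2))
th=np.unwrap(np.arctan2(lx-c[0],z-c[1]));print("th",th.round(3))
B=np.c_[np.ones(5),np.cos(th),np.sin(th)];k=np.linalg.lstsq(B,p,rcond=None)[0]
print(k,np.hypot(k[1],k[2]),"th0",np.arctan2(k[2],k[1])%6.283,(B@k-p).round(2))
E
```

```text
(np.float64(13.44), array([279.22, 178.55]), array([279. , 178.6])) [ 493.  -186.7   78.8] [-4.1 -0.6 -5.3]
circle [-0.2900645  93.60310695] 34.969518798123886
th [0.093 1.167 2.181 3.172 4.275]
[11.49355793 -2.76857352 -0.87930749] 2.9048547267910076 th0 3.4489345097062456 [-0.01  0.01  0.02 -0.03  0.02]
```

```bash
python3 -c "
from h import *
tab(4.265,3.44,4)"
```

```text
0.0037 -0.0005 -0.0061
  0.0086 -0.0011 -0.0114
  0.0145 -0.0019 -0.0155
  0.0211 -0.0028 -0.0183
```

Request:
carry_out(
  targets=[
    {"x":0.0037,"y":-0.0005,"z":-0.0061,"ax":0,"ay":0,"az":0,"hand":-1},
    {"x":0.0086,"y":-0.0011,"z":-0.0114,"ax":0,"ay":0,"az":0,"hand":-1},
    {"x":0.0145,"y":-0.0019,"z":-0.0155,"ax":0,"ay":0,"az":0,"hand":-1},
    {"x":0.0211,"y":-0.0028,"z":-0.0183,"ax":0,"ay":0,"az":0,"hand":-1},
    {"x":0.0211,"y":-0.0028,"z":-0.0183,"ax":0,"ay":0,"az":0,"hand":-1},
  ],
)

```text
time_s: 16.08
eef_pos: [515.3, -189.8, 60.0]
ee_rot: [0.466, 0.532, 0.466, -0.532]
force: [-0.5, 0.7, -2.8]
grip_width: 0.147
```

```bash
python3 - <<'E'
from h import *
g=viewer.capture("scene");s=ctrl.sense();print(dial(g,175),s["eef_pos"].round(1),s["force"].round(1))
d=s["eef_pos"][:2]-P[:2];lx=d@[np.cos(P[2]),np.sin(P[2])]
print(np.arctan2(lx+.29,s["eef_pos"][2]-93.6)%6.283)
E
```

```text
(np.float64(14.33), array([279.33, 178.58]), array([279. , 178.6])) [ 515.3 -189.8   60. ] [ 0.4  0.5 -3. ]
3.4082646486590233
```

Request:
carry_out(
  targets=[
    {"x":-0.0014,"y":0.0002,"z":0.0003,"ax":0,"ay":0,"az":0,"hand":-1},
    {"x":-0.0014,"y":0.0002,"z":0.0003,"ax":0,"ay":0,"az":0,"hand":-1},
    {"x":-0.0014,"y":0.0002,"z":0.0003,"ax":0,"ay":0,"az":0,"hand":-1},
  ],
)

```text
time_s: 16.5
eef_pos: [514.0, -189.6, 60.3]
ee_rot: [0.466, 0.532, 0.466, -0.531]
force: [4.0, 1.6, -4.1]
grip_width: 0.145
```

Request:
carry_out(
  targets=[
    {"x":0,"y":0,"z":0,"ax":0,"ay":0,"az":0,"hand":1},
    {"x":0,"y":0,"z":0,"ax":0,"ay":0,"az":0,"hand":1},
    {"x":0,"y":0,"z":0,"ax":0,"ay":0,"az":0,"hand":1},
    {"x":0,"y":0,"z":0.025,"ax":0,"ay":0,"az":0,"hand":1},
    {"x":0,"y":0,"z":0.06,"ax":0,"ay":0,"az":0,"hand":1},
  ],
)

```text
time_s: 17.12
eef_pos: [513.2, -189.4, 120.2]
ee_rot: [-0.465, -0.531, -0.467, 0.532]
force: [1.1, -0.3, -0.2]
grip_width: 0.996
```

Request:
carry_out(
  targets=[
    {"x":0,"y":0,"z":0.04,"ax":0,"ay":0,"az":0,"hand":1},
    {"x":0,"y":-0.02,"z":0.09,"ax":0,"ay":0,"az":0,"hand":1},
    {"x":-0.03,"y":-0.06,"z":0.13,"ax":0,"ay":0,"az":0,"hand":1},
    {"x":-0.06,"y":-0.1,"z":0.14,"ax":0,"ay":0,"az":0,"hand":1},
    {"x":-0.06,"y":-0.1,"z":0.14,"ax":0,"ay":0,"az":0,"hand":1},
  ],
)

```text
time_s: 17.75
eef_pos: [452.3, -292.0, 261.1]
ee_rot: [-0.466, -0.532, -0.464, 0.533]
force: [0.4, 1.2, -0.1]
grip_width: 1.001
```

```bash
python3 - <<'E'
from h import *
g=viewer.capture("scene");s=ctrl.sense();print(dial(g,175),s["eef_pos"].round(1),s["force"].round(1))
A=cv2.resize(g[140:300,90:350],None,fx=3,fy=3,interpolation=cv2.INTER_CUBIC)
cv2.imwrite("pics/k4.png",cv2.convertScaleAbs(A,alpha=1.6,beta=10))
E
```

```text
(np.float64(14.39), array([279.22, 178.51]), array([279. , 178.6])) [ 453.1 -290.5  260.4] [ 0.3  0.7 -0.9]
```

View pics/k4.png

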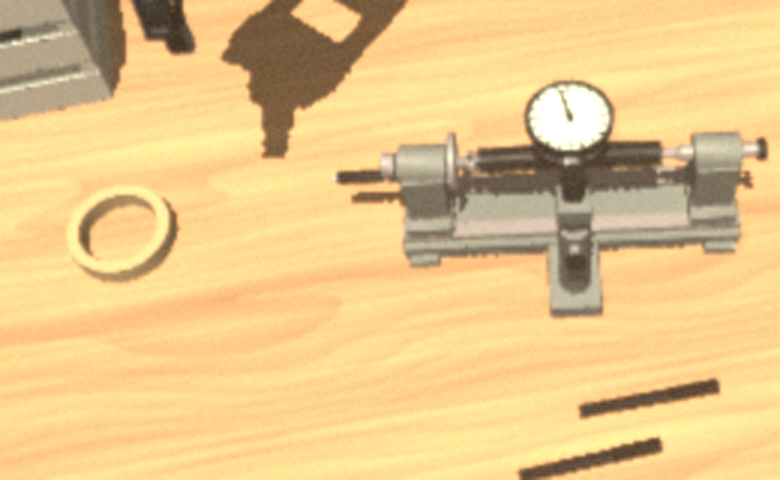

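The reading of 14.39 matches the fitted maximum of 14.40. Handle, dial and bystanders look right and the gripper is clear, so I'm handing in.

```bash
python3 -c "
from rig import finish_job
print(finish_job())"
```

```text
the job is handed in; nothing more can be done
None
```

The job is done and handed in at about 18 s of the 72 s allowed. The roller is left with its high side up and the gauge standing at its highest reading.

- **Gauge:** I slid it down by the knob in three gentle strokes at 20 N, looking between strokes. It was left pressed about 8.7 to 9 mm of 16 (my reader shows about −0.3 mm with the plunger free).
- **Roller:** I turned the crank at 20 N through about 240°. Five readings fit a sine to within 0.03 mm, with a 2.9 mm amplitude and the peak at a crank angle of about 3.45 rad. I then went back to that peak, let go and retracted.
- **Last check, hands off:** The dial reads 14.39 against a fitted maximum of 14.40. The tape roll and both pens looked undisturbed; the last picture did not cover the punch. The hand forces I read stayed under about 18 N.

**Not quite ideal:** I set the gauge while the roller was near its low side. The plunger's average press over a turn is therefore about 11.8 mm, peaking at about 14.7 mm. It rides all the way round without bottoming at 16 mm, but deeper than half on average. I left it that way because raising the gauge after turning would have broken the order you asked for.

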